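Snug down the loose screw eye of the wire-twisting block

ROBOT

A 6-joint arm with a two-finger parallel gripper is mounted at the origin on a cart in front of the work surface, level with it; the furniture and walls round the work are solid. World frame = base frame: x ahead of the robot, y to its left, z up, the work surface at z = 0. Lengths are in m, angles in degrees, forces in N, time in s.
With the tool pointing down it reaches from about 0.325 to 0.85 m from the base axis. Payload 15.5 kg.
Tool frame: the origin (TCP) lies midway between the tips of the shut fingers; the grasp point (between the pads) lies 19 mm behind it; z points along the fingers, y is the line along which they close (so a half turn about z gives the same grasp; the last joint's range is limited). The gripper opens to 91 mm and grips with 3 to 60 N. Pads are 32 mm wide; open, the fingers measure 118 mm over their backs; the gripper's body (76 mm by 178 mm) begins 60 mm behind the grasp point.
Start: joints at [66.778, 28.281, 77.091, -0, 74.628, -5.472], TCP at [0.191, 0.595, 0.174] pointing down, gripper open.
Joint ranges: [-166.48, 166.48], [-47.26, 123.95], [12.59, 153.08], [-70.14, 250.14], [6.76, 159.57], [-176.63, 176.63]. Speed limits (degrees/s): [108.29, 108.29, 147.25, 172.46, 172.46, 172.46].

INTERFACE

Orientations are given as a 3x3 rotation matrix whose columns are the frame's x, y, z axes.
In Python, from bench import ctrl gives the robot as it stands. The module is installed in compiled form; this text tells all that it offers. Calls block until the motion is done:
- ctrl.goto(position, orientation): joint-space move of the TCP to a pose.
- ctrl.move_l(position, vel=0.15, ori=None, contact_N=None): straight line of the TCP; ori=None keeps the orientation; vel is the mean speed in m/s. With contact_N (N) it stops when the force on the tool has changed by that much, and returns True; else False.
- ctrl.movej(angles): joint-space move.
- ctrl.command_gripper(opening): opening from 0.0 (shut) to 1.0 (fully open); the grip force is fixed at half the most; returns when the fingers have stopped.
- ctrl.sleep(seconds).
- ctrl.ik(position, orientation): joint angles nearest the present ones, or None.
- ctrl.read_camera(name): name is "scene" or "top" or "wrist"; returns the picture (384x512x3 uint8, blue, green, red); there is no depth.
- ctrl.camera_params(name): a dict with "fx", "fy", "cx", "cy" (pixels), "pose" (4x4, takes a point from camera to world coordinates); the wrist camera has in their place "T_tool_cam" (4x4, takes a point from camera to tool coordinates, whose origin is the TCP and whose axes are the flange's). Camera axes: x right, y up, looking along -z (the intrinsics and any distortion apply to the point x, -y, -z); pixel columns grow to the right and rows downward; lengths in m; the calibration is good to about 2 mm. A picture is of the moment at which its call begins: read the wrist's pose just before it. camera_params takes no time and is no camera call.
A pose or a line that the arm cannot do raises ctrl.MotionError and nothing moves.
- ctrl.sign_off(): hands the job in; it is judged then, once.
Readings, each from a call of its own:
- ctrl.current_t(): time.
- ctrl.current_q(): joint angles.
- ctrl.current_dq(): joint speeds.
- ctrl.current_effort(): joint torques, N m.
- ctrl.current_tool_pos(): TCP position.
- ctrl.current_eef_rot(): TCP orientation.
- ctrl.current_contact_force(): force on the tool from outside, world axes, zero at the start.
- ctrl.current_wrist_torque(): the same for the moment, N m.
- ctrl.current_grip_width(): opening from 0.0 (shut) to 1.0 (fully open).
- ctrl.current_grasp_force(): force on a finger pad.
Only numpy, scipy, OpenCV 4.12 (cv2) and the standard library are available. Lean on these libraries where they do the work, as an engineer would, in place of code of your own. Each camera call takes 0.05 s, during which the arm holds its last target. There are 200 camera calls.

TASK

The steel screw eye on the dark wooden wire-twisting block has worked loose by a fraction of a turn. Pick up the steel punch, slide it through the hole of the eye and use it as a lever to turn the eye clockwise (seen from above) until its collar bears firmly on the brass washer and you feel it go tight; stop there, because forcing it on strips the thread in the wood. Then draw the punch out and lay it back on the bench clear of the block, without gripping the eye itself or disturbing anything else.

Things in the scene. Friction and masses are not known exactly. Their poses are not given: they have to be found in the camera images.
- anchor_block: Dark hardwood block, 56 mm (its x) x 104 mm (its y) x 40 mm high, screwed fast to the bench (two cap-screw heads, 2 mm proud, on its top 39 mm either side of the middle along y). Origin at the centre of its underside on the bench, z up. A brass washer 26 mm across and 2 mm thick lies on the middle of its top, and the screw eye stands in it.
- screw_eye: Forged steel screw eye upright in the middle of the block; turns about the vertical through its origin. Origin: centre of its loop, about 64 mm above the bench; x along the hole, y across the loop, z up. Ring 24 mm outside, 10 mm thick along x, hole 12.8 mm. The 8.4 mm punch fits loosely: it skews 25 to 35 degrees against the eye before both sides of the hole bear and the eye follows.
- eye_collar (a point): Centre of the underside of the eye's 21 mm collar, 22 mm below the loop's centre. The thread sinks 4 mm a turn (clockwise from above). At the start the collar is 9 to 57 degrees of turn short of bearing on the washer: a gap under 0.7 mm, too small to measure from this pose, so the seat must be felt.
- eye_neck (a point): Point on the neck of the eye, 16 mm below the loop's centre, on the axis. Moment to turn the eye about this axis: a steady 0.15 N m of thread drag; once the collar bears, 0.044 N m more for each degree. Tight from about 2 degrees past first bearing (0.25 N m); the thread strips at 11 degrees (0.65 N m); measured standing still, the moment reads up to a third less. It stays where left, or springs back a little.
- punch_mid (a point): Centre of the steel punch, a plain light-grey steel rod 100 mm long and 8.4 mm thick with rounded ends, 40 g, at the start lying loose on the bench right of the block (its centre 4 mm above the bench). y runs along the punch from end a to end b. Both ends are alike and either may go through the eye.
- punch_end_a (a point): End a of the punch, on its axis, 50 mm from its centre (its -y end).
- punch_end_b (a point): End b of the punch, on its axis, 50 mm from its centre (its +y end).
- orange_stand_1: Bystander: orange bur stand, 52x64x62 mm, loose behind the punch, right of the middle; origin at the centre of its underside.
- blue_stand: Bystander: blue bur stand, 68x78x68 mm, loose to the right; origin at the centre of its underside.
- rinse_bottle: Bystander: small lilac and white squeeze bottle, 37 mm across, 88 mm tall, loose behind the block; origin at the centre of its underside.
- glue_stick: Bystander: upright glue stick, 28 mm across, 92 mm tall, orange cap, loose behind the block; origin at the centre of its underside.
- copper_cuff: Bystander: open copper cuff, 50x67x21 mm, lying loose behind and left of the block; origin at the centre of its underside.
Not all that is in view belongs to the job. What is shaped like the part that bears punch_mid but red is not meant.

How it is judged (in metres and radians):
On the way, in this order (a step that is already met when the one before it is completed fails the run):
1. the punch has been slid through the hole of the eye (((x of punch_end_a in the frame of screw_eye above 0.006 m and x of punch_end_b in the frame of screw_eye below -0.03 m and z of punch_end_a in the frame of screw_eye between -0.012 and 0.012 m and y of punch_end_a in the frame of screw_eye between -0.03 and 0.03 m and angle between the y axis of punch_mid and the x axis of screw_eye, either way round below 0.7 rad) or (x of punch_end_a in the frame of screw_eye below -0.006 m and x of punch_end_b in the frame of screw_eye above 0.03 m and z of punch_end_a in the frame of screw_eye between -0.012 and 0.012 m and y of punch_end_a in the frame of screw_eye between -0.03 and 0.03 m and angle between the y axis of punch_mid and the x axis of screw_eye, either way round below 0.7 rad) or (x of punch_end_b in the frame of screw_eye above 0.006 m and x of punch_end_a in the frame of screw_eye below -0.03 m and z of punch_end_b in the frame of screw_eye between -0.012 and 0.012 m and y of punch_end_b in the frame of screw_eye between -0.03 and 0.03 m and angle between the y axis of punch_mid and the x axis of screw_eye, either way round below 0.7 rad) or (x of punch_end_b in the frame of screw_eye below -0.006 m and x of punch_end_a in the frame of screw_eye above 0.03 m and z of punch_end_b in the frame of screw_eye between -0.012 and 0.012 m and y of punch_end_b in the frame of screw_eye between -0.03 and 0.03 m and angle between the y axis of punch_mid and the x axis of screw_eye, either way round below 0.7 rad)) and distance between punch_mid and screw_eye below 0.046 m), for 0.2 s.
2. the eye has been turned tight on the washer (z of screw_eye in the frame of anchor_block below 0.063981 m), for 0.2 s.
At the end, for the whole second after the job is handed in: The eye is tight: turned 2 to 11 degrees past where its collar first bears on the washer (loop centre below 63.981 mm). The punch is out of the eye and lies flat on the bench, its centre lower than 12 mm and more than 80 mm (from above) from the middle of the block (z of screw_eye in the frame of anchor_block below 0.063981 m and height (world z) of punch_mid below 0.012 m and angle between punch_mid's own y axis and vertical above 1.45 rad and horizontal distance between punch_mid and anchor_block above 0.08 m); the robot touches nothing.
It fails at once if the eye is forced on until its thread strips (more than about 11 degrees of turn past the first bearing on the washer) (z of screw_eye in the frame of anchor_block below 0.063873 m).
It fails at once if the fingers take hold of or push the eye itself (over 3 N) (contact force between the fingers and screw_eye above 3 N).
It fails at once if a bystander is moved by more than 15 mm (distance of any of orange_stand_1, blue_stand, rinse_bottle, glue_stick, copper_cuff from where it was at the start of the episode above 0.015 m).
It also fails if it takes over 72 s, if anything falls off the work surface, if the arm or the gripper's body presses on something with over 40 N, if the wrist force passes 120 N, or if a joint passes its speed limit or range.

## Working session

There is one attempt and no reset: what is moved stays moved. The work goes in short steps, each a Python script; the robot and the scene stay as the last script left them, time stands still between calls to the robot, and variables do not carry over. Pictures are saved under pics/ and viewed, at most 13 in all, crops included, and the job is handed in when it is done.

```bash
mkdir -p pics; ls; python3 - <<'E'
from bench import ctrl
import cv2, numpy as np
for n in ("scene","top"):
    p=ctrl.camera_params(n); print(n,{k:(np.round(v,4).tolist() if not isinstance(v,(str,dict)) else v) for k,v in p.items()})
    cv2.imwrite(f"pics/{n}0.png",ctrl.read_camera(n))
p=ctrl.camera_params("wrist");print(p)
a=cv2.imread("pics/scene0.png");b=cv2.imread("pics/top0.png")
cv2.imwrite("pics/top0b.png",cv2.resize(b,(800,600),interpolation=cv2.INTER_CUBIC))
print(ctrl.current_t(),ctrl.current_eef_rot())
E
```

```text
pics
scene {'fx': 427.4408, 'fy': 427.4408, 'cx': 254.4891, 'cy': 185.6212, 'pose': [[-0.8989, 0.3199, -0.2993, 0.3107], [-0.4381, -0.6519, 0.6189, 0.5169], [0.0028, 0.6875, 0.7262, 0.7619], [0.0, 0.0, 0.0, 1.0]]}
top {'fx': 498.6333, 'fy': 498.6333, 'cx': 263.3408, 'cy': 196.1274, 'pose': [[0.0027, 0.9847, -0.1743, 0.4243], [-0.9996, 0.0075, 0.027, -0.0614], [0.0279, 0.1742, 0.9843, 1.0916], [0.0, 0.0, 0.0, 1.0]]}
{'fx': 315.7593753625244, 'fy': 315.7593753625244, 'cx': 256.4969805492215, 'cy': 188.90635090716518, 'T_tool_cam': array([[ 4.40608677e-04,  9.66843242e-01,  2.55370224e-01,
         7.15459700e-02],
       [ 9.99999871e-01, -4.90887033e-04,  1.33148613e-04,
         4.83331405e-04],
       [ 2.54091768e-04,  2.55370132e-01, -9.66843333e-01,
        -2.10000653e-01],
       [ 0.00000000e+00,  0.00000000e+00,  0.00000000e+00,
         1.00000000e+00]])}
0.1 [[-9.52410339e-01  3.04818628e-01 -3.86129898e-04]
 [ 3.04818866e-01  9.52409823e-01 -9.94000574e-04]
 [ 6.47640167e-05 -1.06439610e-03 -9.99999431e-01]]
```

View pics/top0b.png

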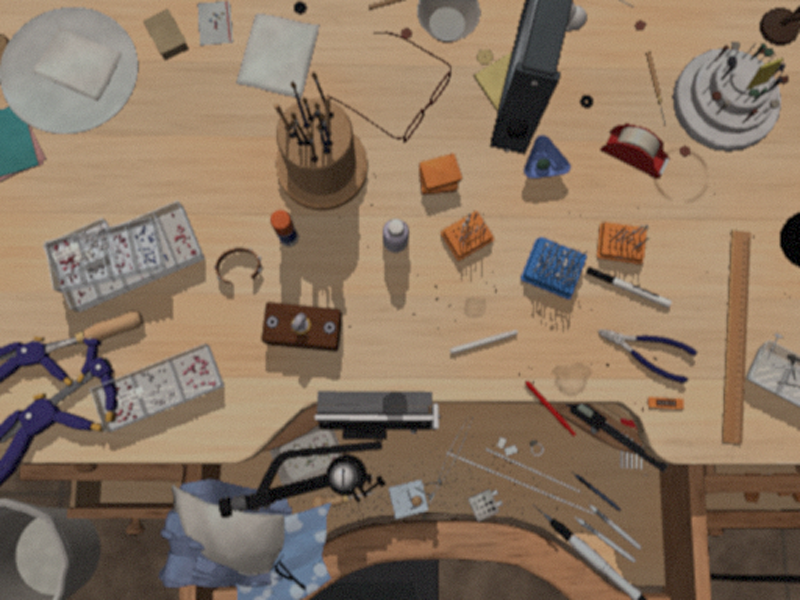

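View pics/scene0.png

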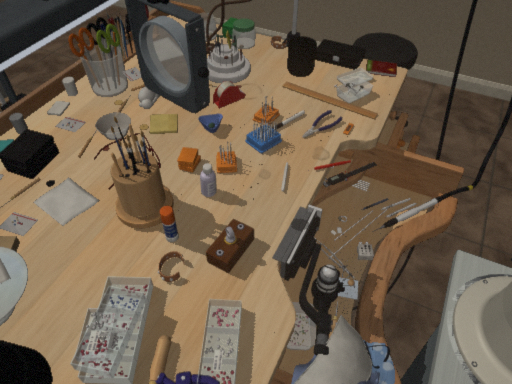

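The top view (800 px wide) shows the block at (302,326), the light-grey punch at (483,343), the red lookalike at (550,407), and the stands, bottle, glue and cuff behind. A lamp or panel stands in front of the block at (375,410). Candidates for the punch are the grey rod (483,343), the red rod (550,407), the knife (628,287) and the thin tools in the tray (560,490). I choose the grey rod.

```bash
cat > h.py <<'E'
from bench import ctrl
import cv2, numpy as np
def cam(n):
    p=ctrl.camera_params(n)
    if n=="wrist":
        T=np.eye(4);T[:3,:3]=ctrl.current_eef_rot();T[:3,3]=ctrl.current_tool_pos();return p,T@p["T_tool_cam"]
    return p,np.array(p["pose"])
def onplane(p,T,uv,z):
    uv=np.atleast_2d(np.array(uv,float));d=np.c_[(uv[:,0]-p["cx"])/p["fx"],-(uv[:,1]-p["cy"])/p["fy"],-np.ones(len(uv))]@T[:3,:3].T
    return T[:3,3]+d*((z-T[2,3])/d[:,2])[:,None]
def proj(p,T,P):
    c=(np.atleast_2d(P)-T[:3,3])@T[:3,:3];return np.c_[p["cx"]-p["fx"]*c[:,0]/c[:,2],p["cy"]+p["fy"]*c[:,1]/c[:,2]]
def ray(p,T,uv):
    d=T[:3,:3]@np.array([(uv[0]-p["cx"])/p["fx"],-(uv[1]-p["cy"])/p["fy"],-1]);return T[:3,3],d/np.linalg.norm(d)
def tri(a,b):
    (o,d),(q,e)=a,b; s=np.linalg.lstsq(np.c_[d,-e],q-o,rcond=None)[0];x,y=o+d*s[0],q+e*s[1];return (x+y)/2,np.linalg.norm(x-y)
def R(yaw): # tool down, tool x at yaw (deg) in world
    c,s=np.cos(np.radians(yaw)),np.sin(np.radians(yaw));return np.array([[c,s,0],[s,-c,0],[0,0,-1.]])
E
python3 - <<'E'
from h import *
np.set_printoptions(precision=4,suppress=True)
b=cv2.imread("pics/top0.png");p,T=cam("top")
s=0.64
for n,uv,z in [("block",(302,326),.04),("eyetop",(301,323),.07),("punch",(483,343),.004),("red",(550,407),.0),("bottle",(396,235),.06),("bottletop",(396,228),.088),("glue",(281,219),.09),("cuff",(239,266),.01),("orange1",(468,236),.05),("blue",(555,268),.06),("lampL",(318,398),.1),("lampR",(437,410),.1),("edge",(500,402),0)]:
    print(n,onplane(p,T,np.array(uv)*s,z)[0])
# punch
hsv=cv2.cvtColor(b,cv2.COLOR_BGR2HSV);m=((hsv[...,1]<60)&(hsv[...,2]>120)).astype(np.uint8)
roi=np.zeros_like(m);roi[205:235,280:340]=1;m&=roi
c=max(cv2.findContours(m,0,1)[0],key=cv2.contourArea);r=cv2.minAreaRect(c);print(r)
pts=cv2.boxPoints(r);W=onplane(p,T,pts,.006);print(W)
# lamp height by two views: corner
pa,Ta=cam("scene")
print("lamp R", tri(ray(p,T,np.array((437,394))*s),ray(pa,Ta,(318,209))),tri(ray(p,T,np.array((318,394))*s),ray(pa,Ta,(279,247))))
a=cv2.imread("pics/scene0.png")
u=cv2.resize(a[200:290,190:340],(800,480),interpolation=3);v=cv2.resize(b[175:285,160:345],(800,476),interpolation=3)[:,:]
cv2.imwrite("pics/c1.png",np.vstack([cv2.resize(u,(480,288)),cv2.resize(v,(480,286))]))
E
```

```text
block [0.5824 0.0586 0.04  ]
eyetop [0.5819 0.0566 0.07  ]
punch [ 0.5654 -0.1922  0.004 ]
red [ 0.4763 -0.2855  0.    ]
bottle [ 0.706  -0.0682  0.06  ]
bottletop [ 0.708 -0.068  0.088]
glue [0.7181 0.0846 0.09  ]
cuff [0.6721 0.1532 0.01  ]
orange1 [ 0.7083 -0.1679  0.05  ]
blue [ 0.6618 -0.2854  0.06  ]
lampL [0.4816 0.0292 0.1   ]
lampR [ 0.4672 -0.1212  0.1   ]
edge [ 0.483  -0.2155  0.    ]
((309.0377502441406, 218.13211059570312), (3.846095323562622, 44.230098724365234), 74.05460357666016)
[[ 0.5585 -0.1438  0.006 ]
 [ 0.5861 -0.238   0.006 ]
 [ 0.5779 -0.2402  0.006 ]
 [ 0.5504 -0.1461  0.006 ]]
lamp R (array([ 0.4766, -0.1303, -0.0026]), np.float64(0.03492350012557902)) (array([0.4891, 0.0345, 0.0387]), np.float64(0.002844012953868109))
```

View pics/c1.png

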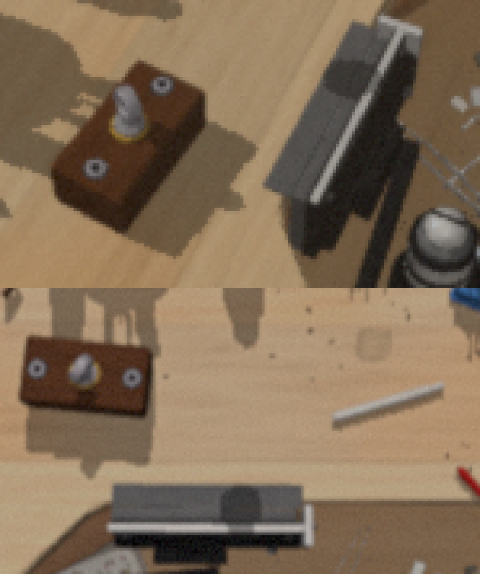

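The crop shows the grey rod (not the red one) at the right, and the eye on the block with its ring skewed to the block. Next I take a close look from above with the wrist camera.

```bash
python3 - <<'E'
from h import *
np.set_printoptions(precision=4,suppress=True)
ctrl.goto([0.582,0.057-0.0715,0.15],R(90))
print(ctrl.current_tool_pos(),ctrl.current_q(),ctrl.current_t())
p,T=cam("wrist");im=ctrl.read_camera("wrist");cv2.imwrite("pics/w1.png",im);np.save("w1T.npy",T)
uv=proj(p,T,[0.582,0.057,0.064])[0];print(uv,T[:3,3])
x,y=int(uv[0]),int(uv[1]);print(x,y)
x0,y0=max(x-75,0),max(y-55,0)
cv2.imwrite("pics/w1c.png",cv2.resize(im[y0:y0+110,x0:x0+150],None,fx=5,fy=5,interpolation=3));print(x0,y0,im.shape)
E
```

```text
[ 0.582  -0.0138  0.15  ] [-7.2357 26.2436 85.0782  0.0076 68.6782 -7.3012] 2.6667
[256.1183 107.0767] [0.5822 0.0583 0.36  ]
256 107
181 52 (384, 512, 3)
```

View pics/w1c.png

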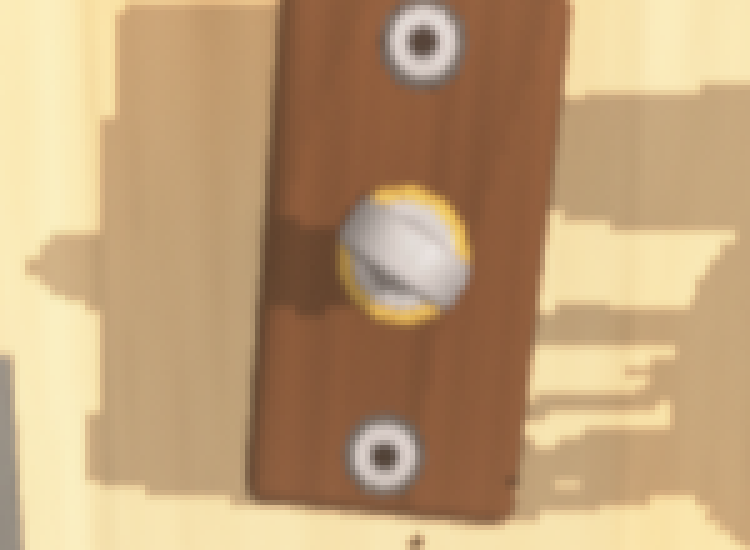

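The close view shows the eye ring centred at crop (405,250), which is image (262,102). Its ring runs about 31° down to the right, so the hole axis is at roughly +59° world yaw, open toward the punch side. The screw heads are at crop (424,41) and (384,456).

```bash
python3 - <<'E'
from h import *
np.set_printoptions(precision=4,suppress=True)
p=ctrl.camera_params("wrist");T=np.load("w1T.npy");im=cv2.imread("pics/w1.png")
f=lambda c:np.array(c)/5+[181,52]
print("ring",onplane(p,T,f((405,252)),.074),"heads",onplane(p,T,[f((424,41)),f((384,456))],.042),onplane(p,T,f((404,248.5)),.042),"washer",onplane(p,T,f((405,254)),.042))
hsv=cv2.cvtColor(im,cv2.COLOR_BGR2HSV);print("pred",proj(p,T,[[.554,-.145,.004],[.582,-.239,.004]]))
q=proj(p,T,[[.554,-.145,.004],[.582,-.239,.004]]);x0,y0=(q.min(0)-12).astype(int);x1,y1=(q.max(0)+12).astype(int)
h=hsv[y0:y1,x0:x1];print(np.percentile(h[...,1],[5,20,50]))
m=((h[...,1]<45)&(h[...,2]>110)).astype(np.uint8)
c=max(cv2.findContours(m,0,1)[0],key=cv2.contourArea);r=cv2.minAreaRect(c);print(r,cv2.contourArea(c))
b=cv2.boxPoints(r)+[x0,y0];W=onplane(p,T,b,.005);print(W,W.mean(0))
# ring angle: gray mask near ring
rr=hsv[80:125,235:290];g=((rr[...,1]<70)&(rr[...,2]>110)).astype(np.uint8)
c=max(cv2.findContours(g,0,1)[0],key=cv2.contourArea);print(cv2.minAreaRect(c),cv2.fitEllipse(c))
E
```

```text
ring [[0.5871 0.061  0.074 ]] heads [[0.591  0.0996 0.042 ]
 [0.5837 0.0218 0.042 ]] [[0.5875 0.062  0.042 ]] washer [[0.5877 0.0609 0.042 ]]
pred [[233.6258 273.1861]
 [255.8709 336.7204]]
[32. 40. 82.]
((22.5, 23.0), (46.0, 45.0), 90.0) 872.0
[[ 0.5387 -0.1277  0.005 ]
 [ 0.5944 -0.1276  0.005 ]
 [ 0.595  -0.1929  0.005 ]
 [ 0.537  -0.193   0.005 ]] [ 0.5663 -0.1603  0.005 ]
((26.5, 22.5), (21.0, 25.0), 90.0) ((26.457990646362305, 22.504392623901367), (19.28717803955078, 25.58466911315918), 126.2787094116211)
```

```bash
python3 - <<'E'
from h import *
np.set_printoptions(precision=4,suppress=True)
d=np.array([-.0276,.0942]);d/=np.linalg.norm(d)
g=np.array([.568,-.192])-.02*d
ctrl.goto([g[0],g[1],0.13],R(106.3)); ctrl.command_gripper(0.45)
p,T=cam("wrist");im=ctrl.read_camera("wrist");cv2.imwrite("pics/w2.png",im);np.save("w2T.npy",T)
print(proj(p,T,[[.554,-.145,.004],[.582,-.239,.004]]),ctrl.current_t())
cv2.imwrite("pics/w2c.png",cv2.resize(im[60:360,56:456],None,fx=2,fy=2,interpolation=3))
E
```

```text
[[255.8267 108.4362]
 [256.2822 199.5824]] 4.4583
```

View pics/w2c.png

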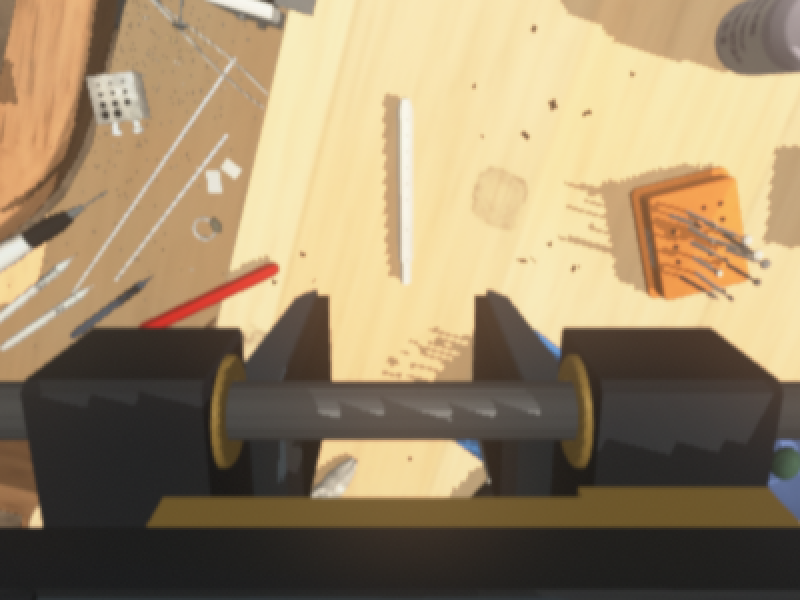

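The picture shows the grey punch at crop (405,98)–(406,283), lying along the tool axis and about 1 mm right of the finger centre. The fingers straddle it, and the red rod is well off at (210,295).

```bash
python3 - <<'E'
from h import *
np.set_printoptions(precision=4,suppress=True)
p=ctrl.camera_params("wrist");T=np.load("w2T.npy")
W=onplane(p,T,[[258.5,109],[259,201.5]],.0055)[:,:2];d=W[0]-W[1];L=np.linalg.norm(d);d/=L;yaw=np.degrees(np.arctan2(d[1],d[0]));print(W,L,yaw)
g=W.mean(0)-.02*d
ctrl.move_l([*g,.05],ori=R(yaw));print(ctrl.move_l([*g,.002],vel=.06,contact_N=8),ctrl.current_tool_pos())
ctrl.command_gripper(0);print(ctrl.current_grip_width()*91,ctrl.current_grasp_force(),ctrl.current_tool_pos())
z0=ctrl.current_tool_pos()[2]
ctrl.move_l([*g,.12]);print(ctrl.current_grip_width()*91,ctrl.current_grasp_force(),ctrl.current_contact_force())
E_=np.array([.587,.061]);a=np.radians(59);u=np.array([np.cos(a),np.sin(a)]);q=E_-.097*u
ctrl.goto([*q,.12],R(59));ctrl.move_l([*q,.0645-.0042+z0],vel=.08)
print(ctrl.current_tool_pos(),ctrl.current_q(),ctrl.current_t())
p,T=cam("wrist");im=ctrl.read_camera("wrist");cv2.imwrite("pics/w3.png",im);np.save("w3T.npy",T)
uv=proj(p,T,[*E_,.064])[0];print(uv);x0,y0=int(uv[0])-90,max(int(uv[1])-60,0);print(x0,y0)
cv2.imwrite("pics/w3c.png",cv2.resize(im[y0:y0+135,x0:x0+180],None,fx=4.4,fy=4.4,interpolation=3))
E
```

```text
[[ 0.5568 -0.1448]
 [ 0.5854 -0.2398]] 0.0993002436868382 106.73517454859133
False [ 0.5771 -0.2115  0.0023]
0.3948717445660166 0.0 [ 0.5768 -0.2114  0.002 ]
0.15535992643506163 0.0 [-0.6899  0.4273  0.1584]
[ 0.5374 -0.0222  0.0626] [-8.7325 29.4025 96.67   -0.0007 53.8928 22.2694] 9.7333
[255.7788  64.2817]
165 4
```

View pics/w3c.png

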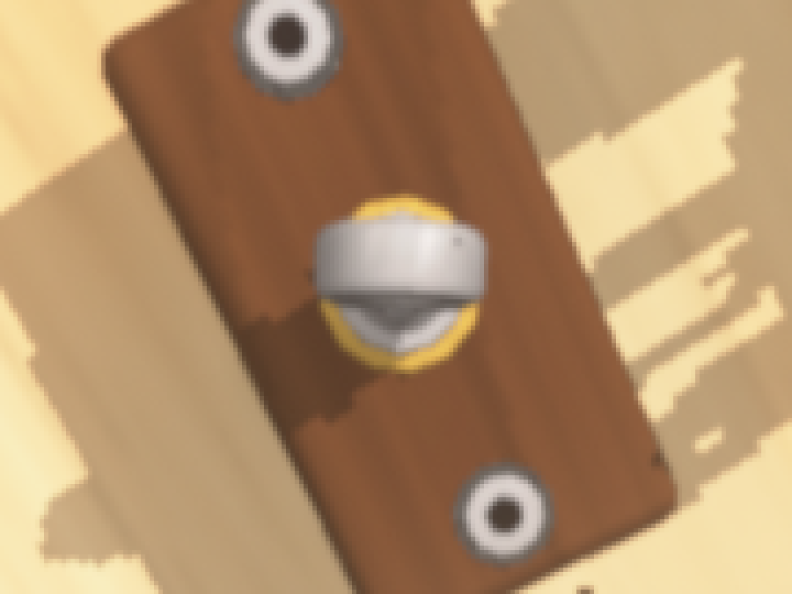

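The eye's hole is square to yaw 59° and centred at crop x≈401, so the alignment is right. However, the grasp missed: the fingers are shut empty. I'll look for the punch again.

```bash
python3 - <<'E'
from h import *
np.set_printoptions(precision=4,suppress=True)
q=ctrl.current_tool_pos();ctrl.move_l([q[0],q[1],.12])
ctrl.goto([.577,-.2115,0.13],R(106.7)); ctrl.command_gripper(0.45)
p,T=cam("wrist");im=ctrl.read_camera("wrist");cv2.imwrite("pics/w4.png",im);np.save("w4T.npy",T);print(ctrl.current_t())
cv2.imwrite("pics/w4c.png",cv2.resize(im[60:360,56:456],None,fx=2,fy=2,interpolation=3))
E
```

```text
12.2167
```

View pics/w4c.png

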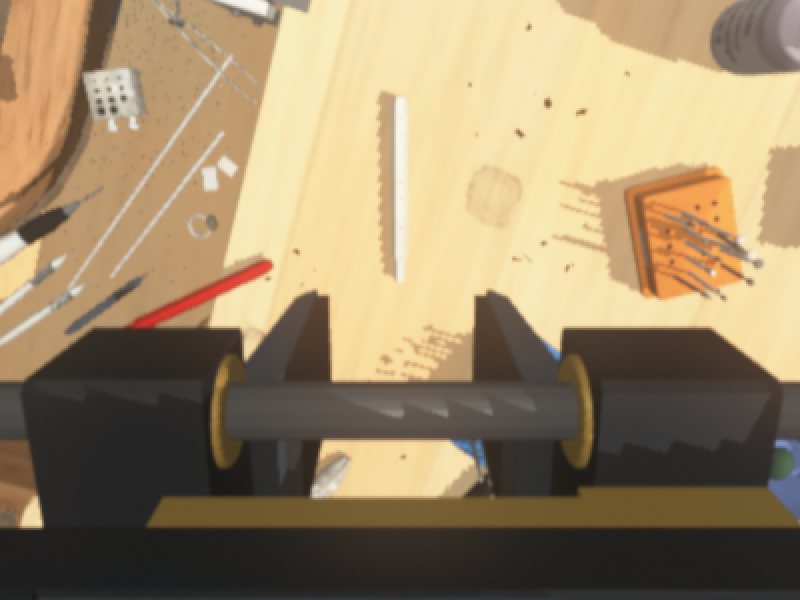

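The picture shows the punch lying untouched at crop (400,97)–(401,281). I'll probe the real tip height against the bench, then close in steps.

```bash
python3 - <<'E'
from h import *
np.set_printoptions(precision=4,suppress=True)
p=ctrl.camera_params("wrist");T=np.load("w4T.npy")
W=onplane(p,T,[[256,108.5],[256.2,200.5]],.0055)[:,:2];d=W[0]-W[1];L=np.linalg.norm(d);d/=L;yaw=np.degrees(np.arctan2(d[1],d[0]));print(W,L,yaw)
g=W.mean(0)-.02*d;print(g)
ctrl.move_l([*g,.03],ori=R(yaw));print(ctrl.move_l([*g,-.012],vel=.03,contact_N=5),ctrl.current_tool_pos(),ctrl.current_contact_force())
for w in (.2,.12,.08,.05):
    ctrl.command_gripper(w);print(w,ctrl.current_grip_width(),ctrl.current_grasp_force(),ctrl.current_contact_force(),ctrl.current_tool_pos())
print(ctrl.current_t());im=ctrl.read_camera("wrist");cv2.imwrite("pics/w5.png",im)
cv2.imwrite("pics/w5c.png",cv2.resize(im[60:360,56:456],None,fx=2,fy=2,interpolation=3))
E
```

```text
[[ 0.5571 -0.1454]
 [ 0.5857 -0.2398]] 0.09864919157315143 106.82897702128372
[ 0.5772 -0.2117]
False [ 0.5773 -0.2118 -0.0118] [0.906  0.0902 0.4146]
0.2 0.1993707034398656 0.0 [-0.2299 -0.286   0.1047] [ 0.5772 -0.2117 -0.012 ]
0.12 0.11874448664028271 0.0 [-0.8044 -0.7774  0.6363] [ 0.5772 -0.2117 -0.012 ]
0.08 0.07828390145939976 0.0 [ 0.1351 -0.6009 -0.8614] [ 0.5772 -0.2117 -0.012 ]
0.05 0.050976399324842776 0.0 [-0.1287  0.0101 -0.3425] [ 0.5772 -0.2117 -0.012 ]
16.025
```

View pics/w5c.png

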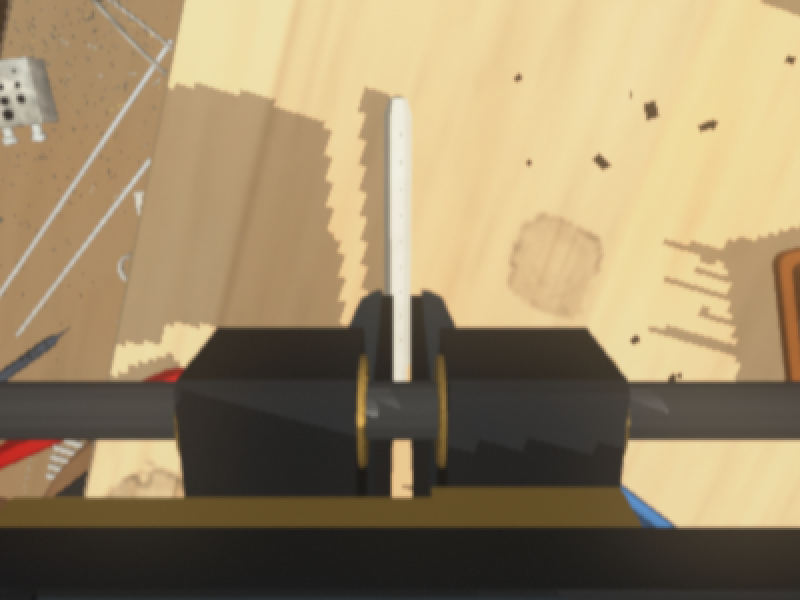

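The picture shows the fingertips at crop (375,292) and (430,292), above the punch. The apparent gap and tip row put the tips about 35 mm nearer the camera than the nominal TCP, so the real fingers end well short of the reported TCP. I'll feel down for the bench.

```bash
python3 - <<'E'
from h import *
np.set_printoptions(precision=4,suppress=True)
ctrl.command_gripper(.3)
q=ctrl.current_tool_pos()
print(ctrl.move_l([q[0],q[1],-.045],vel=.02,contact_N=4),ctrl.current_tool_pos(),ctrl.current_contact_force(),ctrl.current_t())
q=ctrl.current_tool_pos()
print(q)
E
```

```text
True [ 0.5771 -0.2117 -0.0393] [-2.2751  0.9989  9.7371] 17.85
[ 0.5771 -0.2117 -0.0393]
```

```bash
python3 - <<'E'
from h import *
np.set_printoptions(precision=4,suppress=True)
q=ctrl.current_tool_pos()
ctrl.move_l([q[0],q[1],-.0375],vel=.03);print(ctrl.current_contact_force(),ctrl.current_tool_pos())
ctrl.command_gripper(0);print(ctrl.current_grip_width()*91,ctrl.current_grasp_force(),ctrl.current_tool_pos(),ctrl.current_contact_force())
if ctrl.current_grasp_force()>5:
    z0=ctrl.current_tool_pos()[2];open("z0","w").write(str(z0))
    ctrl.move_l([q[0],q[1],.085]);print(ctrl.current_grip_width()*91,ctrl.current_grasp_force(),ctrl.current_contact_force(),ctrl.current_wrist_torque())
    E_=np.array([.587,.061]);a=np.radians(59);u=np.array([np.cos(a),np.sin(a)]);q=E_-.097*u
    ctrl.goto([*q,.085],R(59));ctrl.move_l([*q,.0645-.0042+z0],vel=.08)
    print(ctrl.current_tool_pos(),ctrl.current_t())
    p,T=cam("wrist");im=ctrl.read_camera("wrist");cv2.imwrite("pics/w6.png",im);np.save("w6T.npy",T)
    uv=proj(p,T,[*E_,.064])[0];print(uv);x0,y0=156,max(int(uv[1])-60,0);print(x0,y0)
    cv2.imwrite("pics/w6c.png",cv2.resize(im[y0:y0+150,x0:x0+200],None,fx=4,fy=4,interpolation=3))
E
```

```text
[-0.3424  0.6855  0.3808] [ 0.5772 -0.2118 -0.0374]
7.721290931537321 30.000222623348236 [ 0.5771 -0.2117 -0.0376] [ 0.3273 -0.0192  0.0217]
7.311682913851067 30.00018060207367 [-0.2911 -0.4994 -0.9147] [-0.0657  0.0432 -0.0249]
[ 0.5374 -0.0222  0.0231] 21.525
[255.7289  54.2214]
156 0
```

View pics/w6c.png

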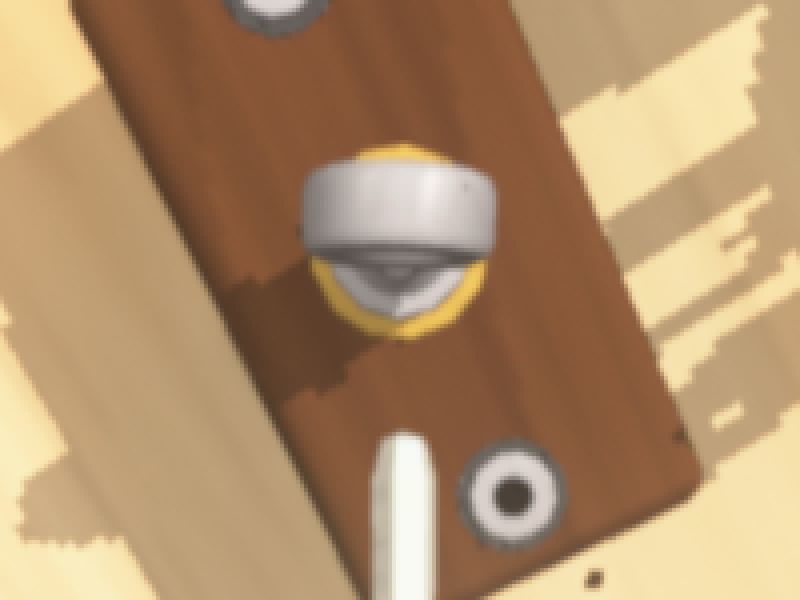

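The punch is gripped, parallel to the hole axis, with its tip at crop (404,435) and the ring centre at (400,205). That is about 0.6 mm of lateral offset against 2.2 mm of clearance. Inserting.

```bash
python3 - <<'E'
from h import *
np.set_printoptions(precision=4,suppress=True)
a=np.radians(59);u=np.array([np.cos(a),np.sin(a)]);n=np.array([np.sin(a),-np.cos(a)])
E_=np.array([.587,.061]);q=E_-.042*u-.0005*n;z=ctrl.current_tool_pos()[2]
z=.0645-.0042+float(open("z0").read())
print(ctrl.current_contact_force(),ctrl.current_wrist_torque())
print(ctrl.move_l([*q,z],vel=.04,contact_N=4),ctrl.current_tool_pos(),q,ctrl.current_contact_force(),ctrl.current_t())
ctrl.sleep(.2);print(ctrl.current_contact_force(),ctrl.current_wrist_torque(),ctrl.current_grip_width()*91)
im=ctrl.read_camera("wrist");cv2.imwrite("pics/w7.png",im)
cv2.imwrite("pics/w7c.png",cv2.resize(im[60:260,136:376],None,fx=3,fy=3,interpolation=3))
E
```

```text
[-0.8994  0.0837 -0.9112] [-0.1329  0.0652 -0.0201]
False [0.5649 0.0251 0.0228] [0.5649 0.0253] [ 0.8034 -0.4389 -0.6777] 23.1
[-1.0232  0.4581 -1.2784] [-0.061   0.0682 -0.0785] 7.42219431524302
```

View pics/w7c.png

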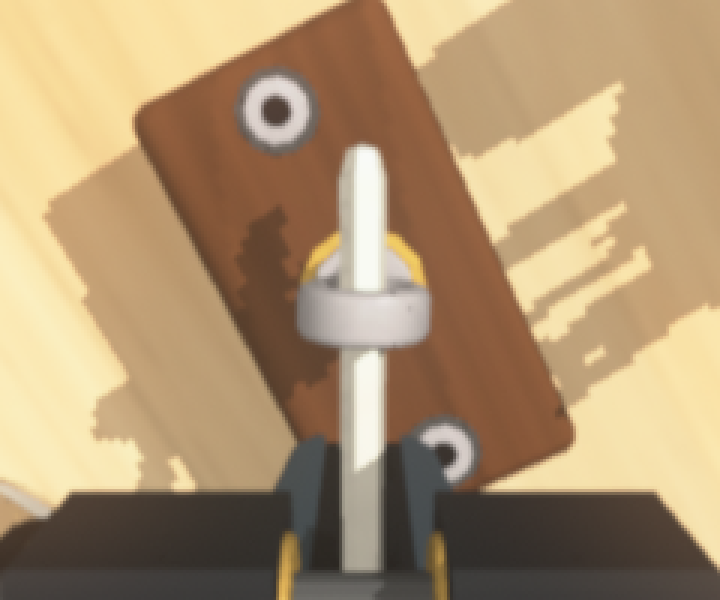

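The picture shows the punch through the eye, with the ring at crop (364,315), the tip at (363,150) and the pads well clear behind at row 440. Now I turn clockwise, logging the moment.

```bash
cat > turn.py <<'E'
from h import *
E_=np.array([.587,.061]);Z=.0645-.0042+float(open("z0").read())
def step(th,vel=.03):
    a=np.radians(59-th);u=np.array([np.cos(a),np.sin(a)])
    ctrl.move_l([*(E_-.042*u),Z],vel=vel,ori=R(59-th))
def M(n=12,dt=.02):
    v=[];F=[]
    for _ in range(n):
        ctrl.sleep(dt);f=ctrl.current_contact_force();t=ctrl.current_wrist_torque();r=np.array(ctrl.current_tool_pos())[:2]-E_
        v.append(t[2]+r[0]*f[1]-r[1]*f[0]);F.append([*f[:2],t[2]])
    return np.mean(v),np.std(v)/np.sqrt(n),np.round(np.mean(F,0),3)
E
python3 - <<'E'
from turn import *
print(M(),ctrl.current_t())
for th in [8,16,20,24,28,32,36,40]:
    step(th);m=M();print(th,round(m[0],3),round(m[1],3),m[2],round(ctrl.current_t(),2))
    if m[0]>.2: break
E
```

```text
(np.float64(-0.0009954692115391832), np.float64(0.01424446097767186), array([ 0.176,  0.184, -0.003])) 23.55
8 0.023 0.011 [ 0.256 -0.234  0.009] 24.07
16 -0.008 0.008 [ 0.18   0.214 -0.007] 24.62
20 -0.007 0.008 [-0.006  0.149 -0.002] 25.07
24 0.012 0.01 [ 0.11  -0.048  0.007] 25.52
28 0.019 0.008 [0.121 0.386 0.031] 25.97
32 0.076 0.01 [ 0.377 -0.053  0.067] 26.42
36 0.13 0.008 [ 0.74  -1.122  0.074] 26.87
40 0.144 0.011 [ 0.801 -1.653  0.068] 27.32
```

```bash
python3 - <<'E'
from turn import *
th=40
while th<106:
    th+=3;step(th);m=M();print(th,round(m[0],3),m[2],round(ctrl.current_t(),2))
    if m[0]>.195:
        m=M(30);print("re",m[0],m[1])
        if m[0]>.19: break
print(ctrl.current_q())
E
```

```text
43 0.135 [ 0.841 -1.999  0.044] 27.77
46 0.146 [ 1.03  -1.991  0.055] 28.22
49 0.167 [ 0.877 -2.757  0.046] 28.67
52 0.145 [ 1.069 -2.636  0.03 ] 29.12
55 0.132 [ 0.866 -2.88   0.008] 29.57
58 0.139 [ 1.028 -2.984  0.012] 30.02
61 0.127 [ 1.097 -3.245 -0.008] 30.47
64 0.148 [ 8.21e-01 -3.55e+00  3.00e-03] 30.92
67 0.147 [ 0.732 -3.801 -0.007] 31.37
70 0.223 [ 0.661 -4.928  0.025] 31.82
re 0.21566935735774584 0.006405502867226141
[ 9.85291847e-01  3.35986395e+01  9.67509144e+01 -5.62706015e-03
  4.96569270e+01  1.01974966e+02]
```

Plateau is 0.14 N m, and the collar began bearing at about 68–69°. I go on in 1° steps to about 0.36 N m.

```bash
python3 - <<'E'
from turn import *
th=70
while th<76:
    th+=1;step(th,.02);m=M(25);print(th,round(m[0],3),round(m[1],3),m[2],round(ctrl.current_t(),2))
    if m[0]>.345: break
E
```

```text
71 0.255 0.008 [ 0.534 -5.627  0.028] 32.98
72 0.272 0.007 [ 0.487 -5.594  0.048] 33.65
73 0.255 0.008 [ 0.222 -5.486  0.033] 34.32
74 0.293 0.008 [ 0.205 -6.088  0.047] 34.98
75 0.299 0.008 [ 0.027 -6.062  0.053] 35.65
76 0.339 0.008 [ 1.000e-03 -6.288e+00  8.500e-02] 36.32
```

```bash
python3 - <<'E'
from turn import *
np.set_printoptions(precision=4,suppress=True)
for th in (70,63,56,50,45): step(th,.04); print(th,round(M(5)[0],3))
a=np.radians(59-45);u=np.array([np.cos(a),np.sin(a)])
print(ctrl.move_l([*(E_-.086*u),Z],vel=.05,contact_N=6),ctrl.current_tool_pos(),ctrl.current_contact_force(),M(5)[0],ctrl.current_t())
ctrl.sleep(.2)
im=ctrl.read_camera("wrist");cv2.imwrite("pics/w8.png",im)
cv2.imwrite("pics/w8c.png",cv2.resize(im[20:260,96:416],None,fx=2,fy=2,interpolation=3))
E
```

```text
70 0.155
63 0.047
56 -0.019
50 -0.002
45 0.002
False [0.504  0.0402 0.0228] [-0.3174  0.3112  0.4341] 0.034417576609757486 39.1667
```

View pics/w8c.png

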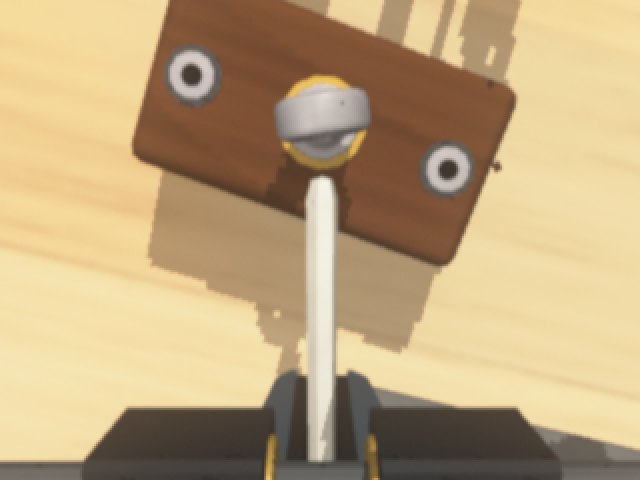

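The picture shows the punch clear of the eye, with its tip at crop (321,178) and the ring at (322,115). Next I lift it and lay it back at its old place.

```bash
python3 - <<'E'
from turn import *
np.set_printoptions(precision=4,suppress=True)
z0=float(open("z0").read());q=ctrl.current_tool_pos()
ctrl.move_l([q[0],q[1],.09])
g=[.5772,-.2117]
ctrl.goto([*g,.05],R(106.8));ctrl.move_l([*g,z0+.012],vel=.12)
print(ctrl.move_l([*g,z0+.0004],vel=.02,contact_N=5),ctrl.current_tool_pos())
ctrl.command_gripper(.25);ctrl.sleep(.3);ctrl.move_l([*g,.09],vel=.08);ctrl.sleep(.5)
p,T=cam("wrist");im=ctrl.read_camera("wrist");hsv=cv2.cvtColor(im,cv2.COLOR_BGR2HSV)
uv=proj(p,T,[[.5571,-.1454,.004],[.5857,-.2398,.004]]);mid=proj(p,T,[.57,-.185,.004])[0].astype(int)
print(uv,hsv[mid[1],mid[0]-12:mid[0]+13,1],hsv[mid[1],mid[0]-12:mid[0]+13,2])
print(ctrl.current_t(),ctrl.current_grip_width(),ctrl.current_grasp_force(),ctrl.current_contact_force())
E
```

```text
False [ 0.5772 -0.2117 -0.0372]
[[255.914  108.6371]
 [256.0095 211.6238]] [ 83  90 101 102 102 102 101  96  76  57  45  33  17  15  15  19  38  67
  80  82  82  81  82  83  84] [246 242 219 197 195 195 196 193 184 176 186 223 243 247 247 244 236 241
 246 247 247 247 247 247 247]
46.4083 0.25297297808808417 0.0 [ 0.387  -0.8897 -0.9745]
```

The punch lies where expected, a bright low-saturation band at the predicted column. The fingers are empty and clear of everything.

```bash
python3 -c "
from bench import ctrl
print(ctrl.sign_off())"
```

```text
the job is handed in; nothing more can be done
None
```

I handed the job in at about 46 s (no verdict came back): the eye is tight, by feel about 4–8° past first bearing (last reading 0.34 N m), and the punch lies on the bench at its original spot, well clear of the block.

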